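Hang the blue instrument cassette on the drying stand

TASK

The blue instrument cassette stands tightly packed with two others in the steel rack. Reach behind its top edge and tip it forward until it leans by itself on the rack's black front rail, let go, then take it by the part that now sticks out and hang it on the drying stand, both brass pins right through its two holes, pushed fully home against the two steel uprights, and let go. Leave the other two cassettes standing in the rack and do not disturb anything else on the bench.

Things in the scene. Friction and masses are not known exactly. Their poses are not given: they have to be found in the camera images.
- cassette_center (a point): Centre of the blue cassette, a rigid flat box, 100 mm (its x, front to back in the rack) by 30 mm (its y, thickness) by 160 mm high (its z), about 0.35 kg. It stands in any of the three rack slots, 1.5 mm free on each side, nothing behind its upper part. Tipped about its lower front (-x) edge, it balances at 32 degrees and beyond that comes to lie on the front rail by itself at about 42 degrees.
- holes (a point): Point midway between the blue cassette's two holes, 32 mm above its centre (48 mm below the top edge), axes as the cassette. The holes are round, 14 mm in diameter, centred 30 mm either side (its x) of this point, and run right through the thickness along its y. Both faces are alike: it may hang either way round.
- rail (a point): Middle of the rack's black lean rail, a fixed bar of 6 mm radius along the rack's y over its full width, 105 mm in front of the rack's origin and 60 mm above the bench. A cassette leaning on it has its whole top edge 30 mm or more in front of the others, free to be gripped across its 30 mm thickness.
- spare_a_center (a point): Centre of the grey cassette, same size and axes as the blue one; it stays standing in the rack.
- spare_b_center (a point): Centre of the green cassette, same size and axes as the blue one; it stays standing in the rack.
- rack: Fixed steel rack, origin at the centre of its underside; x from its open front (robot side) to its back, y across, z up. 126 mm wide, floor 8 mm high. Three 33 mm slots at y = -36, 0, 36 mm; walls 90 mm high over the floor, x = -50 to 50 mm, where the cassettes stand. A 4 mm lip at x = -53 mm stops the foot sliding out; the rear stop at x = 55 mm is 45 mm high, the space above it free.
- stand: Fixed drying stand, origin at the centre of the underside of its white base, 120 (x) by 150 (y) by 6 mm. Two steel uprights 24 mm wide at y = -30 and 30 mm, front faces at x = 20 mm, tops 144 mm high, nothing above. A cassette hung home has its thickness along the stand's x and its centre at x = 5 mm, y = 0, about 100 mm high.
- pins (a point): Point midway between the tips of the stand's two brass pins (stand x = -26 mm, y = 0, z = 135 mm), axes as the stand. Each pin is level, 8 mm in diameter with a tapered tip, and stands out 46 mm from its upright along the stand's -x, at y = -30 and 30 mm.
- rinse_bottle: Loose amber bottle with white cap, 60 mm diameter, 190 mm high, standing behind and between rack and stand; origin at its foot.
- soap_bottle: Loose clear bottle with red cap, 68 mm diameter, 190 mm high, at the back; origin at its foot.
- green_bottle: Loose green bottle, 80 mm diameter, 180 mm high, at the back; origin at its foot.
- sprayer: Loose teal spray bottle with white head, 84 mm diameter, 176 mm high, at the back; origin at its foot.
- dish: Loose steel bowl, 90 mm diameter, 40 mm high, in front of the robot; origin at its foot.
- carton: Loose cardboard box, 70 by 100 by 60 mm high, at the left; origin at the centre of its underside.
- mug: Loose white mug, 80 mm diameter, 90 mm high, handle to its +y, at the right; origin at its foot.
Not all that is in view belongs to the job. There is more than one size of the part that bears cassette_center; the job needs the largest.

How it is judged:
By the outcome, as a careful person would: the job done as asked, in the order asked, and still so for the second after the job is handed in, with the robot touching nothing.
It also fails if it takes over 69 s, if anything falls off the work surface, if the arm or the gripper's body presses on something with over 40 N, if the wrist force passes 120 N, or if a joint passes its speed limit or range.

ROBOT

A 6-joint arm with a two-finger parallel gripper is mounted at the origin on the work surface. World frame = base frame: x ahead of the robot, y to its left, z up, the work surface at z = 0. Lengths are in m, angles in rad, forces in N, time in s.
With the tool pointing down it reaches from about 0.375 to 0.975 m from the base axis. Payload 3.8 kg.
Tool frame: the origin (TCP) lies midway between the tips of the shut fingers; the grasp point (between the pads) lies 19 mm behind it; z points along the fingers, y is the direction in which the jaws open and shut (so a half turn about z gives the same grasp; the last joint's range is limited). The gripper opens to 85 mm and grips with 20 to 120 N. Pads are 22 mm wide; open, the fingers measure 114 mm over their backs; the gripper's body (76 mm by 85 mm) begins 54 mm behind the grasp point. The pads swing forward as they close: fully open they stand 13 mm farther back than shut.
Start: joints at [-0.037, 0.264, 1.604, -0, 1.274, -0.037], TCP at [0.675, -0, 0.231] pointing down, gripper open.
Joint ranges: [-2.63, 2.63], [-0.94, 2.18], [0.31, 2.57], [-1.31, 4.45], [0, 2.66], [-2.55, 2.55]. Speed limits (rad/s): [2.57, 2.57, 3.14, 3.14, 3.14, 3.14].

INTERFACE

Orientations are given as a rotation vector (axis times angle).
In Python, from workcell import bot gives the robot as it stands.
- The arm moves only by the tool arm_command, never from a script. Its argument "targets" is text: rows parted by semicolons, each of 7 numbers parted by spaces: the shift along the tool's x, y, z in mm, then the turn, a rotation vector about the tool's x, y, z in degrees, then the opening, from 0 (shut) to 1 (fully open). A call has 1 to 10 rows; each row is the pose to reach, as a shift and turn from the pose commanded when the call began, along the tool's axes at that moment; what a row does not reach only later rows make up. A row lasts 1/12 s, in which the tool goes at most 41.7 mm and 7.16 degrees, less where a joint would pass 70% of its speed; a pose out of reach is approached as far as the arm can. A call with a gripper value outside its range is refused whole. The fingers move at their own pace and stop on an object; "newtons" is the grip in N (left out, the last holds). Time passes only in rows, so rows that repeat a pose let the fingers close. It gives the time, the measured TCP pose, the force and the opening at its end, in the units of the state.
- bot.read_state(): the state, without advancing time (a new reading comes with each control period).
- bot.read_camera(name): name is "scene" or "side" or "wrist"; returns (picture, depth): 400x640x3 uint8, blue, green, red; 400x640 float32, m along the optical axis (not along the pixel's ray), 0 where there is no reading.
- bot.camera_params(name): a dict with "fov_y" (degrees; the focal length in pixels is half the picture's height over the tangent of half this angle, whatever the lens; pixels are square), "cx", "cy" (the principal point, pixels), "k1" (the pictures are not rectified: a ray, as slopes to the right and down, at radius r is drawn at 1 + k1 r^2 times it, then the intrinsics apply), "xyz" and "rotation" of the camera in the world; the wrist camera has in their place "T_tool_cam" (4x4, takes a point from camera to tool coordinates, whose origin is the TCP and whose axes are the flange's). Camera axes: x right, y up, looking along -z (the intrinsics and any distortion apply to the point x, -y, -z); pixel columns grow to the right and rows downward; lengths in m; the calibration is good to about 2 mm. A picture is of the moment at which its call begins: read the wrist's pose just before it. camera_params takes no time and is no camera call.
- bot.finish_job(): hands the job in, once; it reports no verdict.
The state is a dict: "time": time; "q": joint angles; "joint_vel": joint speeds; "joint_torque": joint torques, N m; "tool_pos": TCP position; "tcp_rot": TCP orientation; "wrist_force": force on the tool from outside, world axes, zero at the start; "torque": the same for the moment, N m; "width": opening from 0.0 (shut) to 1.0 (fully open).
Only numpy, scipy, OpenCV 4.12 (cv2) and the standard library are available. Lean on these libraries where they do the work, as an engineer would, in place of code of your own. Each camera call takes 0.05 s, during which the arm holds its last target.

## Working session

There is one attempt and no reset: what is moved stays moved. The work goes in short steps, Python scripts to look and compute and a tool call to move; the robot and the scene stay as the last step left them, time stands still between calls to the robot, and variables do not carry over. Pictures are saved under pics/ and viewed, and the job is handed in when it is done.

Besides the shell and the picture viewer there is one more tool, called after "Emit:" as name(argument=value, ...), one argument or row to a line, values as JSON. arm_command: Moves the arm, as the interface text tells. Its arguments: {"type":"object","properties":{"targets":{"type":"string"},"newtons":{"type":"number"}},"required":["targets"]}

```bash
mkdir -p pics; ls; cat > h.py <<'E'
import numpy as np, cv2
from scipy.spatial.transform import Rotation as R
from workcell import bot
def K(p):
    f=200/np.tan(np.radians(p['fov_y'])/2); return f
def pose(p,st=None):
    if 'T_tool_cam' in p:
        T=np.eye(4);T[:3,:3]=R.from_rotvec(st['tcp_rot']).as_matrix();T[:3,3]=st['tool_pos']
        return T@np.array(p['T_tool_cam'])
    T=np.eye(4);r=np.array(p['rotation'],float)
    T[:3,:3]=r if r.shape==(3,3) else R.from_rotvec(r).as_matrix()
    T[:3,3]=p['xyz'];return T
def rays(p,uv):
    f=K(p);uv=np.atleast_2d(np.array(uv,float))
    d=(uv-[p['cx'],p['cy']])/f
    s=d.copy()
    for _ in range(30): s=d/(1+p['k1']*(s**2).sum(1,keepdims=True))
    return np.c_[s[:,0],-s[:,1],-np.ones(len(s))]
def pts(p,uv,depth,st=None):
    c=rays(p,uv)*np.atleast_1d(depth)[:,None];T=pose(p,st)
    return c@T[:3,:3].T+T[:3,3]
def cloud(p,dep,st=None):
    v,u=np.mgrid[0:400,0:640];P=pts(p,np.c_[u.ravel(),v.ravel()],dep.ravel(),st).reshape(400,640,3)
    P[dep<=0]=np.nan;return P
def proj(p,X,st=None):
    T=pose(p,st);c=(np.atleast_2d(X)-T[:3,3])@T[:3,:3]
    s=np.c_[c[:,0]/-c[:,2],-c[:,1]/-c[:,2]]
    return K(p)*s*(1+p['k1']*(s**2).sum(1,keepdims=True))+[p['cx'],p['cy']]
def grab(name,tag):
    st=bot.read_state();im,d=bot.read_camera(name);p=bot.camera_params(name)
    cv2.imwrite(f'pics/{tag}.png',im);np.savez(f'{tag}.npz',im=im,d=d,pos=st['tool_pos'],rot=st['tcp_rot'])
    return im,d,p,st
E
python3 - <<'E'
from h import *
for n in ('scene','side','wrist'):
    im,d,p,st=grab(n,n+'0');print(n,p)
print(bot.read_state())
E
```

```text
pics
scene {'fov_y': 55.48648633620833, 'cx': 315.7296112610078, 'cy': 204.22027171982631, 'k1': -0.08988049820576274, 'xyz': array([1.49172362, 0.56929344, 1.03033735]), 'rotation': array([0.50629823, 0.89457643, 1.97050618])}
side {'fov_y': 47.264685057313, 'cx': 315.35513152093915, 'cy': 201.14053444951276, 'k1': -0.10488730790632643, 'xyz': array([-0.05427207,  0.91525364,  1.06585504]), 'rotation': array([ 0.33709512, -1.07113492, -2.35342068])}
wrist {'fov_y': 69.3570459076593, 'cx': 318.55410042657354, 'cy': 196.24514822659793, 'k1': 0.01615116441847298, 'T_tool_cam': array([[-8.04184327e-04,  9.58014242e-01,  2.86719487e-01,
         7.34196704e-02],
       [ 9.99999499e-01,  9.41142192e-04, -3.39857260e-04,
         2.75399743e-04],
       [-5.95431902e-04,  2.86719071e-01, -9.58014520e-01,
        -1.41019641e-01],
       [ 0.00000000e+00,  0.00000000e+00,  0.00000000e+00,
         1.00000000e+00]])}
{'time': 0.15, 'q': array([-3.69131620e-02,  2.64612581e-01,  1.60504446e+00, -3.05265899e-08,
        1.27367698e+00, -3.69207794e-02]), 'joint_vel': array([-4.43930990e-04, -1.55479841e-03, -4.02572337e-03,  1.60040337e-03,
       -7.08676745e-04,  6.43123674e-05]), 'joint_torque': array([-4.44535381e-04, -5.15905774e+01, -3.67958951e+01, -2.06692371e-04,
        8.09489022e-03,  2.50629785e-05]), 'tool_pos': array([6.74450019e-01, 9.56696016e-06, 2.30234680e-01]), 'tcp_rot': array([-2.22053040e+00, -2.22054733e+00,  1.86074455e-03]), 'wrist_force': array([ 0.01765366, -0.45022661,  1.26400607]), 'torque': array([-0.05266796,  0.01894791,  0.03213435]), 'width': 1.0016460080567324}
```

View pics/scene0.png

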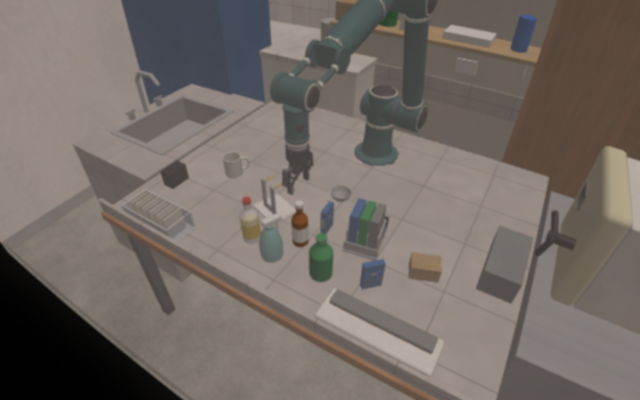

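View pics/side0.png

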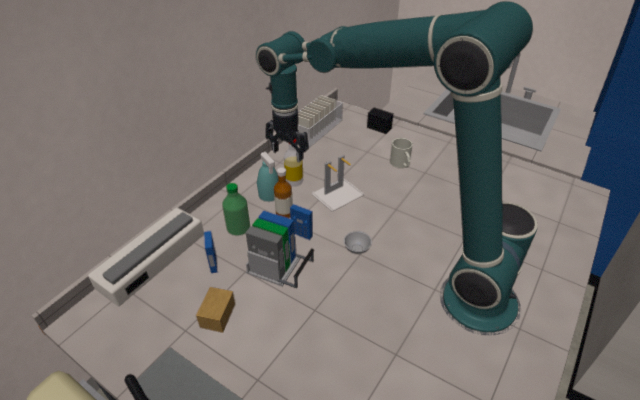

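View pics/wrist0.png

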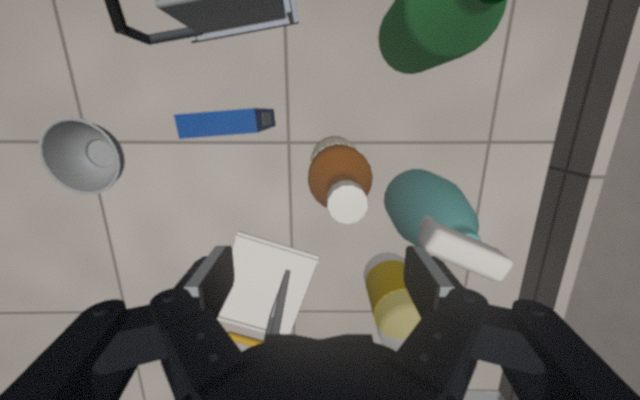

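Three blue candidates, in scene pixels: A in the rack (358,222), B between the rack and bottle (327,217), C at the back (372,273). A stands in the rack next to the grey and green ones, so it fits the description. I'll measure all three and enlarge the crop.

```bash
python3 - <<'E'
from h import *
for n in ('scene','side'):
    z=np.load(n+'0.npz');im,d=z['im'],z['d'];p=bot.camera_params(n);P=cloud(p,d)
    hsv=cv2.cvtColor(im,cv2.COLOR_BGR2HSV)
    m=((hsv[...,0]>100)&(hsv[...,0]<125)&(hsv[...,1]>100)&(P[...,2]>0.01)&(P[...,0]>0.3)&(P[...,2]<0.3)&(P[...,0]<1.2)).astype(np.uint8)
    k,l,s,c=cv2.connectedComponentsWithStats(m)
    for i in range(1,k):
        if s[i,4]>40:
            Q=P[l==i];print(n,c[i].round(),s[i,4],np.nanpercentile(Q,3,axis=0).round(3),np.nanpercentile(Q,97,axis=0).round(3))
a=cv2.imread('pics/scene0.png')[170:300,290:450];b=cv2.imread('pics/side0.png')[180:300,190:330]
cv2.imwrite('pics/c1.png',np.vstack([cv2.resize(a,(560,455),interpolation=2)[:300],cv2.resize(b,(560,480),interpolation=2)[:300]]))
E
```

```text
side [293. 223.] 903 [0.533 0.057 0.016] [0.624 0.198 0.169]
side [210. 248.] 226 [0.704 0.3   0.015] [0.755 0.35  0.116]
```

View pics/c1.png

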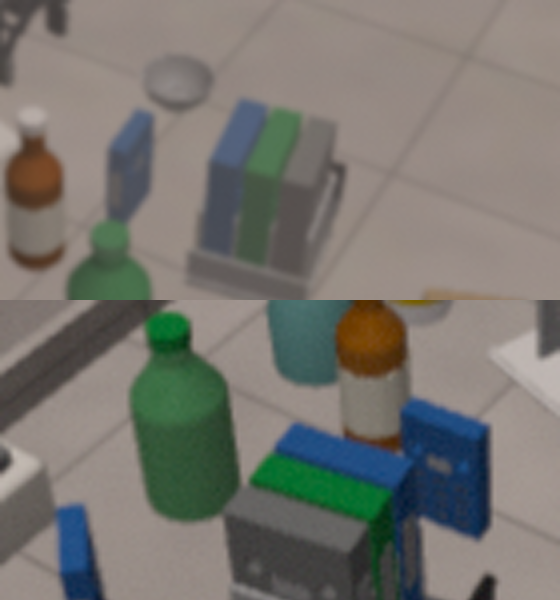

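A is the largest (top at 0.169 = 8 + 160 mm), and B and C are about 0.12 high. Next: rack pose and stand pose.

```bash
python3 - <<'E'
from h import *
for n in ('scene','side'):
    z=np.load(n+'0.npz');im,d=z['im'],z['d'];p=bot.camera_params(n);P=cloud(p,d)
    # table check
    t=(np.abs(P[...,2])<0.02)&(P[...,0]>0.3)&(P[...,0]<0.9);print(n,'table z',np.median(P[...,2][t]))
    m=((P[...,2]>0.160)&(P[...,2]<0.178)&(P[...,0]>0.48)&(P[...,0]<0.75)&(P[...,1]>0.06)&(P[...,1]<0.3)).astype(np.uint8)
    k,l,s,c=cv2.connectedComponentsWithStats(m)
    for i in range(1,k):
        if s[i,4]>100:
            Q=P[l==i];print(c[i],s[i,4],np.median(Q[:,2]));print(cv2.minAreaRect((Q[:,:2]*1000).astype(np.float32)))
            hs=cv2.cvtColor(im,cv2.COLOR_BGR2HSV)[l==i]
            for nm,mm in (('blue',(hs[:,0]>100)&(hs[:,0]<125)&(hs[:,1]>70)),('green',(hs[:,0]>45)&(hs[:,0]<85)&(hs[:,1]>60)),('grey',hs[:,1]<40)):
                q=(Q[mm][:,:2]*1000).astype(np.float32)
                if len(q)>10: print(nm,len(q),np.median(q,axis=0),cv2.minAreaRect(q))
    # stand: uprights z .1-.15, pins
    m=(P[...,0]>0.5)&(P[...,0]<0.8)&(P[...,1]>-0.2)&(P[...,1]<0.05)
    for lo,hi in ((0.003,0.012),(0.02,0.12),(.12,.15)):
        q=P[m&(P[...,2]>lo)&(P[...,2]<hi)];print('stand',lo,len(q),cv2.minAreaRect((q[:,:2]*1000).astype(np.float32)) if len(q) else '')
a=cv2.imread('pics/scene0.png')[160:240,230:310];b=cv2.imread('pics/side0.png')[140:220,300:380]
cv2.imwrite('pics/c2.png',np.hstack([cv2.resize(x,(400,400),interpolation=2) for x in (a,b)]))
E
```

```text
scene table z nan
stand 0.003 0 
stand 0.02 0 
stand 0.12 0 
side table z -0.000329486738533058
[269.4279661  227.41313559] 944 0.1663835834052167
((578.429931640625, 220.90513610839844), (103.24230194091797, 106.14883422851562), 9.633797645568848)
blue 270 [581.40546 185.10895] ((584.0014038085938, 184.32736206054688), (102.58888244628906, 33.05009460449219), 7.705264568328857)
green 312 [575.6251  220.70695] ((578.9611206054688, 217.917236328125), (103.32591247558594, 40.0844841003418), 9.27157974243164)
grey 337 [571.5077  257.19473] ((572.215576171875, 255.89566040039062), (103.03253936767578, 37.38263702392578), 6.307740211486816)
stand 0.003 560 ((653.8229370117188, -79.82743835449219), (297.2623291015625, 240.65139770507812), 2.094818353652954)
stand 0.02 1336 ((690.8761596679688, -52.73167419433594), (235.6038818359375, 256.5792236328125), 11.342005729675293)
stand 0.12 382 ((701.2511596679688, -115.22860717773438), (276.6279602050781, 192.7689666748047), 62.48619842529297)
  return _methods._mean(a, axis=axis, dtype=dtype,
  ret = ret.dtype.type(ret / rcount)
```

View pics/c2.png

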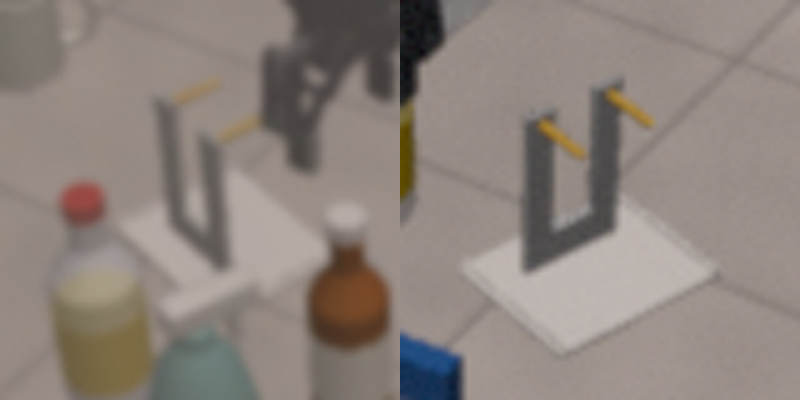

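```bash
python3 - <<'E'
from h import *
z=np.load('scene0.npz');d=z['d'];print(np.isfinite(d).mean(),(d>0).mean(),d[200:210:5,300:340:10])
z=np.load('side0.npz');im,d=z['im'],z['d'];p=bot.camera_params('side');P=cloud(p,d)
ps=bot.camera_params('scene')
# gold pixels in side
u0,v0,u1,v1=300,140,380,220
hs=cv2.cvtColor(im,cv2.COLOR_BGR2HSV)
m=np.zeros((400,640),np.uint8);m[v0:v1,u0:u1]=((hs[...,0]>12)&(hs[...,0]<35)&(hs[...,1]>110))[v0:v1,u0:u1]
k,l,s,c=cv2.connectedComponentsWithStats(m)
for i in range(1,k):
    if s[i,4]>8: 
        Q=P[l==i];print('pin',c[i],s[i],np.nanmin(Q,0).round(3),np.nanmedian(Q,0).round(3),np.nanmax(Q,0).round(3))
q=P[140:220,310:380].reshape(-1,3)
b=q[(q[:,2]>0.003)&(q[:,2]<0.010)];print('base',len(b),cv2.minAreaRect((b[:,:2]*1000).astype(np.float32)))
b=q[(q[:,2]>0.02)&(q[:,2]<0.14)];print('up',len(b),cv2.minAreaRect((b[:,:2]*1000).astype(np.float32)))
# plane fit of uprights
G=P[160:200,:][:,320:345].reshape(-1,3)
G=G[(G[:,2]>0.03)&(G[:,2]<0.125)];print(len(G));A=G-G.mean(0);print(np.linalg.svd(A)[2][2],G.mean(0))
E
```

```text
1.0 0.942375 [[0.41792962 0.40811917 0.40095213 0.39140636]
 [0.4227885  0.41305044 0.4046217  0.39553782]]
pin [345.33333333 161.0952381 ] [341 158  10   7  21] [ 0.557 -0.218  0.133] [ 0.583 -0.203  0.136] [ 0.601 -0.192  0.141]
pin [300.8 170.4] [300 161   3  19  45] [ 0.732 -0.164  0.029] [ 0.737 -0.151  0.06 ] [ 0.742 -0.142  0.106]
pin [331.47619048 167.0952381 ] [328 164   9   7  21] [ 0.581 -0.162  0.132] [ 0.605 -0.146  0.137] [ 0.623 -0.136  0.141]
base 737 ((620.1432495117188, -287.4674072265625), (281.46282958984375, 483.25848388671875), 34.397300720214844)
up 424 ((643.258544921875, -196.387939453125), (138.48486328125, 543.5740966796875), 34.556766510009766)
268
[ 0.94478892 -0.32766083 -0.00350554] [ 0.61317867 -0.18029084  0.07409426]
```

Emit:
arm_command(
  targets="-12 -9 -13 0 0 0 1; -36 -26 -39 0 0 0 1; -66 -46 -70 0 0 0 1; -90 -64 -98 0 0 0 1; -108 -77 -118 0 0 0 1; -120 -85 -130 0 0 0 1; -120 -85 -130 0 0 0 1; -120 -85 -130 0 0 0 1",
)

```text
time: 0.82
tool_pos: [0.59, -0.1206, 0.3622]
tcp_rot: [2.222, 2.218, 0.003]
wrist_force: [-0.5, 0.1, -1.0]
width: 1.005
```

```bash
python3 - <<'E'
from h import *
im,d,p,st=grab('wrist','w1');print(st['tool_pos'],st['q'],st['time'])
im,d,p,st=grab('side','s1')
E
```

```text
[ 0.59000481 -0.1206189   0.36224939] [-2.43399966e-01  7.26006201e-02  1.58858462e+00  6.63808014e-04
  1.47815710e+00 -2.41685947e-01] 0.8167
```

View pics/w1.png

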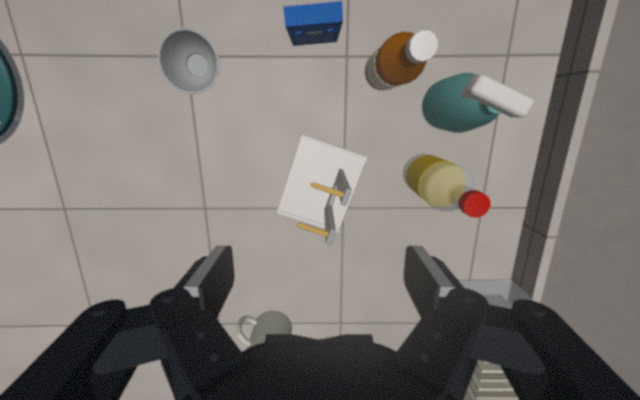

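Stand is clear: pin tips at about (312,185) and (298,225), uprights to their right. Now view the rack.

Emit:
arm_command(
  targets="20 -1 0 0 0 0 1; 58 -2 0 0 0 0 1; 98 -3 0 0 0 0 1; 138 -4 0 0 0 0 1; 178 -5 0 0 0 0 1; 218 -7 0 0 0 0 0.5; 258 -8 0 0 0 0 0; 295 -9 0 0 0 0 0; 325 -10 0 0 0 0 0; 340 -10 0 0 0 0 0",
)

```text
time: 1.75
tool_pos: [0.5783, 0.2251, 0.3581]
tcp_rot: [-2.213, -2.225, 0.005]
wrist_force: [0.3, -0.1, -0.5]
width: 0.297
```

```bash
python3 - <<'E'
from h import *
im,d,p,st=grab('wrist','w2');print(st['tool_pos'],st['q'],st['joint_vel'].round(3),st['time'])
a=cv2.imread('pics/w1.png')[120:260,260:400];cv2.imwrite('pics/w1c.png',cv2.resize(a,(560,560),interpolation=2))
E
```

```text
[0.57832416 0.22507735 0.35810954] [0.32997151 0.11364737 1.55142121 0.00187255 1.48102012 0.32469721] [ 0.235  0.112 -0.126 -0.042  0.023  0.241] 1.75
```

View pics/w2.png

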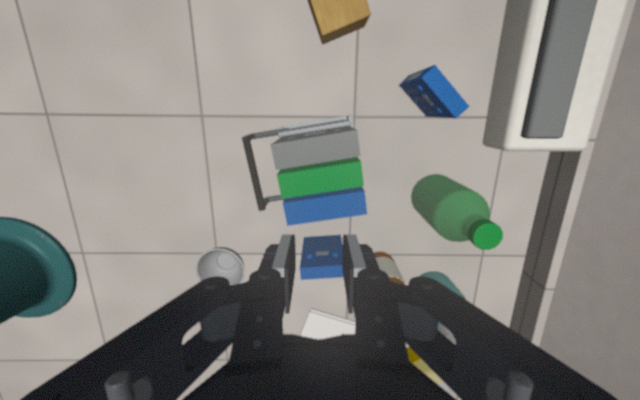

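View pics/w1c.png

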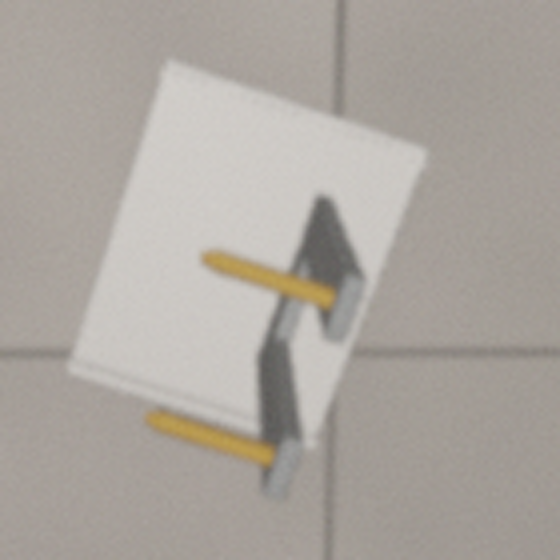

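```bash
python3 - <<'E'
from h import *
p=bot.camera_params('wrist')
def plane(uv,z,st):
    c=rays(p,uv);T=pose(p,st);w=c@T[:3,:3].T;t=(z-T[2,3])/w[:,2];return T[:3,3]+w*t[:,None]
z=np.load('w1.npz');st=dict(tool_pos=z['pos'],tcp_rot=z['rot']);P=cloud(p,z['d'],st)
uv=lambda a,b:(260+a/4-.375,120+b/4-.375)
base=plane([uv(168,60),uv(428,152),uv(70,368),uv(314,446)],0.006,st)
tips=plane([uv(203,257),uv(146,418)],0.135,st);roots=plane([uv(335,298),uv(270,457)],0.135,st)
tops=plane([uv(352,308),uv(285,470)],.144,st)
print('base',base.round(4),base.mean(0));print('tips',tips.round(4),tips.mean(0));print('roots',roots.round(4),roots.mean(0))
print('uptops',tops.round(4),tops.mean(0))
e=tips[0]-tips[1];print('pitch',np.linalg.norm(e),'yaw',np.degrees(np.arctan2(-e[0],e[1])))
e=roots.mean(0)-tips.mean(0);print(np.linalg.norm(e),np.degrees(np.arctan2(e[1],e[0])))
for a,b in((0,1),(2,3)):
    e=base[b]-base[a];print(np.linalg.norm(e),np.degrees(np.arctan2(e[1],e[0])))
for a,b in((2,0),(3,1)):
    e=base[b]-base[a];print(np.linalg.norm(e),np.degrees(np.arctan2(-e[0],e[1])))
for yaw in(-18,-20,):
    c,s=np.cos(np.radians(yaw)),np.sin(np.radians(yaw))
    print('pins from base',yaw,base.mean(0)[:2]+[-.026*c,-.026*s])
hs=cv2.cvtColor(z['im'],cv2.COLOR_BGR2HSV)
gold=(hs[...,0]>12)&(hs[...,0]<35)&(hs[...,1]>110);gold[:,:290]=0;gold[:,350:]=0;gold[:175]=0;gold[245:]=0
print('gold z depth',np.nanmedian(P[...,2][gold]))
# rack
z=np.load('w2.npz');st=dict(tool_pos=z['pos'],tcp_rot=z['rot']);P=cloud(p,z['d'],st);hs=cv2.cvtColor(z['im'],cv2.COLOR_BGR2HSV)
T=(P[...,2]>.155)&(P[...,2]<.18);T[:125]=0;T[235:]=0
for nm,mm in (('blue',(hs[...,0]>100)&(hs[...,0]<125)&(hs[...,1]>70)),('green',(hs[...,0]>45)&(hs[...,0]<85)&(hs[...,1]>60)),('grey',hs[...,1]<40)):
    m=mm&T;v,u=np.nonzero(m);Q=plane(np.c_[u,v],.168,st);r=cv2.minAreaRect((Q[:,:2]*1000).astype(np.float32));print(nm,len(u),np.nanmedian(P[...,2][m]),r,Q.mean(0))
E
```

```text
base [[ 0.5629 -0.0874  0.006 ]
 [ 0.6743 -0.1267  0.006 ]
 [ 0.5156 -0.225   0.006 ]
 [ 0.6274 -0.2639  0.006 ]] [ 0.5950553  -0.17576237  0.006     ]
tips [[ 0.5802 -0.1404  0.135 ]
 [ 0.5601 -0.1971  0.135 ]] [ 0.57013805 -0.16876534  0.135     ]
roots [[ 0.6238 -0.1546  0.135 ]
 [ 0.6026 -0.2118  0.135 ]] [ 0.61321717 -0.18317609  0.135     ]
uptops [[ 0.6286 -0.1554  0.144 ]
 [ 0.6074 -0.2126  0.144 ]] [ 0.61800079 -0.18395142  0.144     ]
pitch 0.0601691507756272 yaw -19.521321401294404
0.045425540790938926 -18.496025765257478
0.11814763662614525 -19.41228067953994
0.11846675833081227 -19.18696159770869
0.14549033518807794 -18.987432868526636
0.145027187741346 -18.860358212492123
pins from base -18 [ 0.57032783 -0.16772793]
pins from base -20 [ 0.5706233  -0.16686985]
gold z depth 0.13709523356093156
blue 2033 0.16643504058094433 ((585.2218627929688, 185.9665069580078), (97.98981475830078, 32.501564025878906), 8.783339500427246) [0.5855074  0.18618703 0.168     ]
green 2695 0.16658003670505694 ((669.3255615234375, 201.97653198242188), (62.95819091796875, 283.9148254394531), 78.74999237060547) [0.61528558 0.20971805 0.168     ]
grey 2364 0.16647392439159045 ((656.342529296875, 221.36349487304688), (265.75738525390625, 113.01480102539062), 1.309550166130066) [0.57426913 0.25383064 0.168     ]
```

```bash
python3 - <<'E'
from h import *
p=bot.camera_params('wrist')
z=np.load('w2.npz');st=dict(tool_pos=z['pos'],tcp_rot=z['rot']);P=cloud(p,z['d'],st)
for n,(u,v) in dict(greencap=(488,235),greenbody=(440,200),decoyB=(322,243),decoyBf=(322,270),bowl=(222,268)).items(): print(n,P[v-2:v+3,u-2:u+3].reshape(-1,3).mean(0).round(3))
m=(P[...,2]>.02)&(P[...,2]<.3)&(P[...,1]<.25)&(P[...,0]>.62)&(P[...,0]<.78)
q=P[m]
for lo in (.02,.06,.1,.14,.17): 
    b=q[(q[:,2]>lo)&(q[:,2]<lo+.04)&(q[:,1]>.1)]; print(lo,len(b),b.min(0).round(3) if len(b) else '',b.max(0).round(3) if len(b) else '')
z=np.load('w1.npz');st=dict(tool_pos=z['pos'],tcp_rot=z['rot']);P=cloud(p,z['d'],st)
for n,(u,v) in dict(amcap=(425,45),sprayhead=(500,95),soapcap=(474,204),decoyBtop=(315,14),decBface=(315,35)).items(): print(n,P[v-2:v+3,u-2:u+3].reshape(-1,3).mean(0).round(3))
E
```

```text
greencap [0.781 0.155 0.179]
greenbody [nan nan nan]
decoyB [0.584 0.072 0.031]
decoyBf [nan nan nan]
bowl [0.392 0.006 0.005]
0.02 433 [0.74  0.127 0.02 ] [0.78  0.193 0.06 ]
0.06 561 [0.74  0.123 0.06 ] [0.78  0.193 0.1  ]
0.1 1470 [0.621 0.115 0.1  ] [0.78  0.242 0.14 ]
0.14 1368 [0.62  0.134 0.14 ] [0.78 0.25 0.18]
0.17 403 [0.763 0.136 0.17 ] [0.78  0.171 0.18 ]
amcap [0.695 0.013 0.188]
sprayhead [ 0.785 -0.033  0.174]
soapcap [ 0.768 -0.151  0.189]
decoyBtop [0.587 0.061 0.111]
decBface [0.587 0.051 0.054]
```

Emit:
arm_command(
  targets="-4 10 0 0 0 -2 0; -12 35 10 0 0 -4.5 0; -18 60 35 0 0 -7 0; -22 76 70 0 0 -8.5 0; -22 82 100 0 0 -8.5 0; -22 82 120 0 0 -8.5 0; -22 82 120 0 0 -8.5 0; -22 82 120 0 0 -8.5 0",
)

```text
time: 2.47
tool_pos: [0.6605, 0.1974, 0.2379]
tcp_rot: [-2.048, -2.377, 0.008]
wrist_force: [0.3, 0.8, 0.7]
width: 0.004
```

```bash
python3 - <<'E'
from h import *
im,d,p,st=grab('wrist','w3');print(st['tool_pos'],st['time'],st['width'])
print(R.from_rotvec(st['tcp_rot']).as_matrix().round(3))
z=np.load('w3.npz');st=dict(tool_pos=z['pos'],tcp_rot=z['rot']);P=cloud(p,z['d'],st);hs=cv2.cvtColor(z['im'],cv2.COLOR_BGR2HSV)
T=(P[...,2]>.15)&(P[...,2]<.18);T[:125]=0
m=(hs[...,0]>100)&(hs[...,0]<125)&(hs[...,1]>70)&T
k,l,s,c=cv2.connectedComponentsWithStats(m.astype(np.uint8));i=1+np.argmax(s[1:,4])
Q=P[l==i];print(s[i],cv2.minAreaRect((Q[:,:2]*1000).astype(np.float32)))
E
```

```text
[0.6604856  0.19738531 0.23787952] 2.4667 0.004328037126352536
[[-0.148  0.989 -0.006]
 [ 0.989  0.148 -0.002]
 [-0.001 -0.006 -1.   ]]
[ 155  187  133   42 5290] ((585.2734985351562, 183.9051513671875), (100.6468276977539, 30.05864906311035), 9.094120979309082)
```

View pics/w3.png

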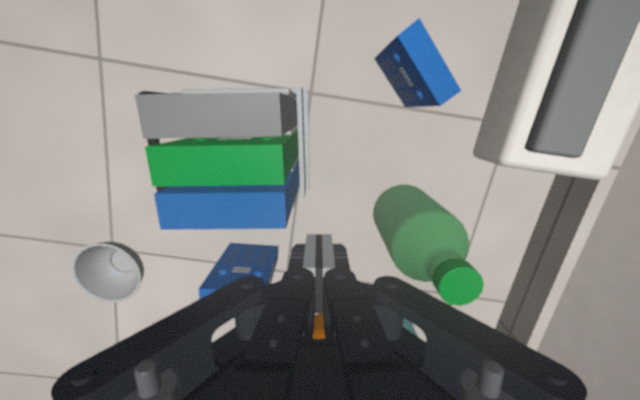

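Emit:
arm_command(
  targets="0 0 12 0 0 0 0; 0 0 35 0 0 0 0; 0 0 65 0 0 0 0; 0 0 85 0 0 0 0; 0 0 93 0 0 0 0; 0 0 93 0 0 0 0",
)

```text
time: 3.02
tool_pos: [0.6608, 0.1978, 0.1467]
tcp_rot: [-2.049, -2.379, 0.004]
wrist_force: [-0.2, -0.1, 0.3]
width: -0.005
```

Emit:
arm_command(
  targets="0 -5 0 0 0 0 0; 0 -11 0 0 0 0 0; 0 -17 -3 0 0 0 0; 0 -23 -6 0 0 0 0; 0 -29 -9 0 0 0 0; 0 -35 -13 0 0 0 0; 0 -41 -16 0 0 0 0; 0 -41 -16 0 0 0 0",
)

```text
time: 3.68
tool_pos: [0.6207, 0.1919, 0.1657]
tcp_rot: [2.05, 2.38, 0.001]
wrist_force: [0.8, -0.2, 1.8]
width: 0.001
```

```bash
python3 - <<'E'
from h import *
im,d,p,st=grab('side','s2');print(st['tool_pos'],st['time'],st['wrist_force'])
cv2.imwrite('pics/s2c.png',cv2.resize(im[120:300,170:350],(540,540),interpolation=2))
E
```

```text
[0.62068595 0.19193823 0.16566218] 3.6833 [ 0.82433201 -0.24800313  1.80439419]
```

View pics/s2c.png

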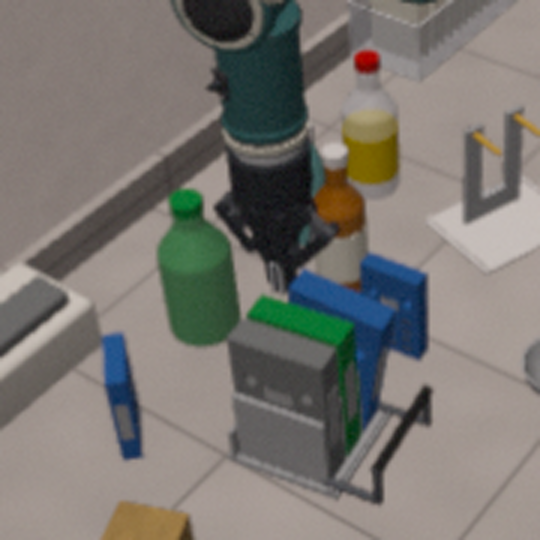

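Emit:
arm_command(
  targets="0 -6 -1 0 0 0 0; 0 -13 -2 0 0 0 0; 0 -21 -3 0 0 0 0; 0 -29 -4 0 0 0 0; 0 -37 -6 0 0 0 0; 0 -45 -8 0 0 0 0; 0 -52 -9 0 0 0 0; 0 -58 -9 0 0 0 0; 0 -64 -9 0 0 0 0; 0 -69 -10 0 0 0 0",
)

```text
time: 4.57
tool_pos: [0.5522, 0.1815, 0.174]
tcp_rot: [-2.05, -2.38, 0.001]
wrist_force: [-0.2, -0.3, -0.3]
width: 0.001
```

Emit:
arm_command(
  targets="0 -4 0 0 0 0 0; 0 -8 0 0 0 0 0; 0 -12 0 0 0 0 0; 0 -12 0 0 0 0 0",
)

```text
time: 4.9
tool_pos: [0.5406, 0.1799, 0.1741]
tcp_rot: [-2.05, -2.38, 0.001]
wrist_force: [-0.2, 0.7, -0.0]
width: 0.002
```

```bash
python3 - <<'E'
from h import *
im,d,p,st=grab('side','s3');print(st['tool_pos'],st['time'],st['wrist_force'])
cv2.imwrite('pics/s3c.png',cv2.resize(im[120:300,170:350],(540,540),interpolation=2))
E
```

```text
[0.54056463 0.17985947 0.17412754] 4.9 [-0.16657548  0.70837148 -0.02447178]
```

View pics/s3c.png

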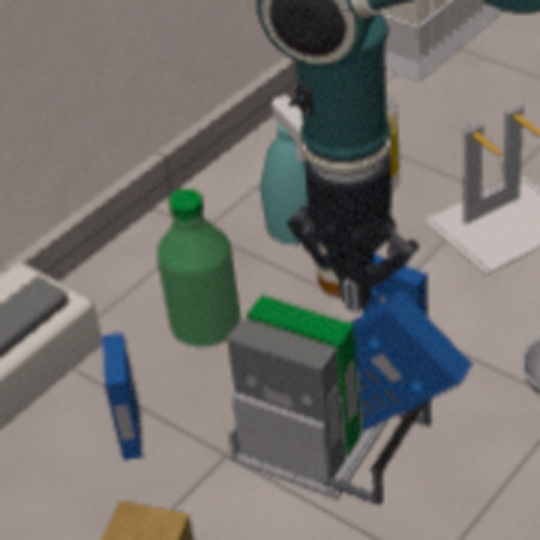

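Blue leans on the rail by itself (no wrist force), and green and grey still stand. Retreat up and measure.

Emit:
arm_command(
  targets="0 6 -2 0 0 0 0; 0 14 -15 0 0 0 0; 0 22 -45 0 0 0 0; 0 28 -80 0 0 0 0; 0 30 -115 0 0 0 0.4; 0 30 -145 0 0 0 0.7; 0 30 -160 0 0 0 1; 0 30 -160 0 0 0 1; 0 30 -160 0 0 0 1",
)

```text
time: 5.7
tool_pos: [0.5722, 0.1846, 0.3356]
tcp_rot: [2.05, 2.379, 0.004]
wrist_force: [0.4, -0.1, -0.5]
width: 0.714
```

```bash
python3 - <<'E'
from h import *
im,d,p,st=grab('wrist','w4');print(st['tool_pos'],st['q'],st['time'])
im,d,p,st=grab('side','s4')
cv2.imwrite('pics/s4c.png',cv2.resize(im[180:300,220:360],(700,600),interpolation=2))
E
```

```text
[0.57220523 0.18463448 0.33562015] [ 2.70701200e-01  7.62716720e-02  1.63202241e+00 -2.95454299e-06
  1.43024254e+00  1.22460289e-01] 5.7
```

View pics/w4.png

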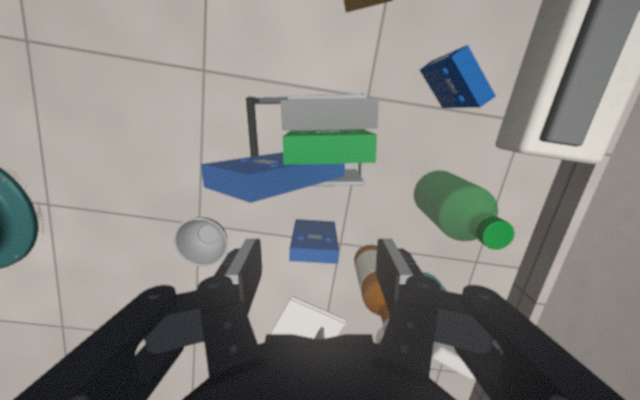

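View pics/s4c.png

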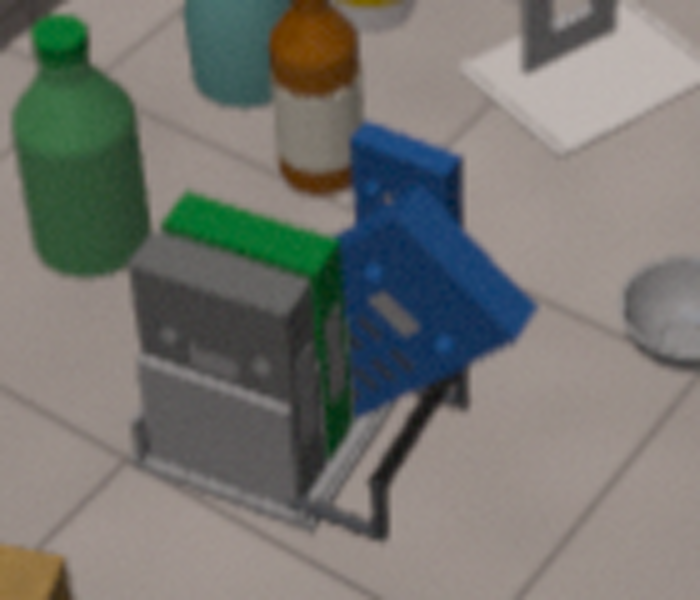

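```bash
cat > boxfit.py <<'E'
from h import *
from scipy.optimize import least_squares
H=np.array([.05,.015,.08])
def blue(tag,name,lo,hi):
    z=np.load(tag+'.npz');p=bot.camera_params(name);st=dict(tool_pos=z['pos'],tcp_rot=z['rot'])
    P=cloud(p,z['d'],st);hs=cv2.cvtColor(z['im'],cv2.COLOR_BGR2HSV)
    m=((hs[...,0]>98)&(hs[...,0]<128)&(hs[...,1]>70)&np.all((P>lo)&(P<hi),axis=2)).astype(np.uint8)
    m=cv2.erode(m,np.ones((3,3)))
    return P[m>0]
def sdf(q):
    a=np.abs(q)-H;return np.linalg.norm(np.maximum(a,0),axis=1)+np.minimum(a.max(1),0)
def fit(Q,c0,R0):
    def f(v): 
        Rm=R.from_rotvec(v[3:]*1)*R0
        return sdf(Rm.inv().apply(Q-c0-v[:3]))*1000
    r=least_squares(f,np.zeros(6),loss='soft_l1',f_scale=1.5,x_scale=[.01]*3+[.05]*3,diff_step=1e-3)
    return c0+r.x[:3],R.from_rotvec(r.x[3:])*R0,np.median(np.abs(f(r.x)))
E
python3 - <<'E'
from boxfit import *
lo,hi=[.38,.1,.03],[.66,.26,.25]
A=blue('w4','wrist',lo,[.66,.24,.25]);B=blue('s4','side',lo,hi)
# decoy B exclude
f=lambda Q:Q[~((Q[:,1]<.115))]
A,B=f(A),f(B)
yaw=R.from_euler('z',9,degrees=True)
c=np.array([.5853,.184,.088]);th=np.radians(42)
off=np.array([-.05,0,-.08]);Rt=R.from_euler('y',-42,degrees=True)
c0=c+yaw.apply(off)+ (yaw*Rt).apply(-off)
print('pred c',c0,len(A),len(B))
for nm,Q in (('w',A),('s',B),('ws',np.vstack([A[::3],B]))):
    cc,RR,e=fit(Q,c0,yaw*Rt);M=RR.as_matrix();print(nm,cc.round(4),e.round(2),'top',(cc+M[:,2]*.08).round(4));print(M.round(3))
E
```

```text
pred c [0.51974396 0.17361694 0.10090812] 3519 809
w [0.5203 0.1728 0.099 ] 0.25 top [0.467  0.1642 0.158 ]
[[ 0.728 -0.162 -0.666]
 [ 0.121  0.987 -0.108]
 [ 0.675 -0.002  0.738]]
s [0.5193 0.1739 0.0993] 1.13 top [0.4659 0.1652 0.1582]
[[ 0.726 -0.165 -0.667]
 [ 0.124  0.986 -0.11 ]
 [ 0.676 -0.003  0.737]]
ws [0.5201 0.1737 0.0991] 0.54 top [0.4668 0.1647 0.1581]
[[ 0.728 -0.164 -0.666]
 [ 0.119  0.987 -0.112]
 [ 0.675  0.002  0.738]]
```

```bash
cat > rel.py <<'E'
from h import *
def rel(pos,M):
    st=bot.read_state();R0=R.from_rotvec(st['tcp_rot'])
    d=R0.inv().apply(np.array(pos)-st['tool_pos'])*1000
    w=np.degrees((R0.inv()*R.from_matrix(M)).as_rotvec());return d.round(1),w.round(2),np.linalg.norm(w).round(1)
E
python3 - <<'E'
from rel import *
z=np.array([.666,.109,-.738]);z/=np.linalg.norm(z);y=np.array([.163,-.987,0]);y-=z*(y@z);y/=np.linalg.norm(y);x=np.cross(y,z)
M=np.c_[x,y,z];np.save('Mg.npy',M)
top=np.array([.467,.1645,.159])
print(rel(top-z*.10,M));print(bot.read_state()['tool_pos'])
E
```

```text
(array([  -5.1, -172.6,  100.1]), array([-33.01,  33.47,  84.65]), np.float64(96.8))
[0.57061786 0.1842     0.33245931]
```

Emit:
arm_command(
  targets="0 -10 0 -2 2 5 1; 0 -25 0 -4 4 10.3 1; 0 -40 0 -6.3 6.4 16.2 1; 0 -60 0 -8.6 8.7 22 1; 0 -80 0 -10.9 11 28 1; -1 -95 0 -13.2 13.4 33.9 1; -2 -110 5 -15.5 15.7 39.8 1; -3 -125 10 -17.8 18.1 45.7 1; -4 -140 20 -20.1 20.4 51.6 1; -4 -150 30 -22.4 22.7 57.4 1",
)

```text
time: 6.63
tool_pos: [0.4216, 0.1574, 0.3015]
tcp_rot: [-2.816, -1.005, -0.812]
wrist_force: [-1.0, -0.5, 0.7]
width: 0.999
```

```bash
python3 - <<'E'
from rel import *
M=np.load('Mg.npy');top=np.array([.467,.1645,.159]);s=bot.read_state();print(s['tool_pos'],s['q'].round(3),s['joint_vel'].round(2));print(rel(top-M[:,2]*.10,M))
E
```

```text
[0.42164616 0.15740263 0.30148921] [ 0.223 -0.598  2.297  0.128  0.923  1.058] [ 0.26 -0.72  0.77 -0.32 -0.75  1.61]
(array([-49.7, -18.7,  48.6]), array([-10.52,  10.68,  26.91]), np.float64(30.8))
```

```bash
python3 - <<'E'
from rel import *
cz=np.array([-.666,-.109,.738]);cy=np.array([-.163,.987,0]);cz/=np.linalg.norm(cz)
rx=np.array([.987,.163,0]);t=np.radians(28)
z=np.sin(t)*rx-np.cos(t)*np.array([0,0,1]);y=-cy/np.linalg.norm(cy);x=np.cross(y,z);M=np.c_[x,y,z];np.save('Mg.npy',M)
top=np.array([.467,.1645,.159]);g=top-.029*cz;np.save('g.npy',g);print(g)
s=bot.read_state();print(s['tool_pos']);print(rel(g-z*.07,M),rel(g,M))
E
```

```text
[0.48631322 0.16766087 0.13759887]
[0.42164616 0.15740263 0.30148921]
(array([-26.2,   2.2, 103.9]), array([-6.99, -3.44, 27.97]), np.float64(29.0)) (array([-32.3,   9.3, 173.3]), array([-6.99, -3.44, 27.97]), np.float64(29.0))
```

Emit:
arm_command(
  targets="-4 0 5 -1.2 -0.6 5 1; -9 0 12 -2.7 -1.3 11 1; -14 0 22 -4.2 -2 17 1; -18 0 32 -5.7 -2.7 23 1; -20 0 42 -6.9 -3.4 27.5 1; -20 0 45 -6.9 -3.4 27.5 1; -20 0 45 -6.9 -3.4 27.5 1",
)

```text
time: 7.22
tool_pos: [0.4297, 0.1561, 0.2525]
tcp_rot: [-3.001, -0.275, -0.744]
wrist_force: [-0.6, -0.5, -0.8]
width: 1.001
```

```bash
python3 - <<'E'
from rel import *
M=np.load('Mg.npy');g=np.load('g.npy');s=bot.read_state();print(s['tool_pos'],s['q'].round(3),s['joint_vel'].round(2));print(rel(g-M[:,2]*.07,M),rel(g,M))
E
```

```text
[0.42971375 0.15610507 0.25246763] [ 0.362 -0.513  2.327 -0.119  0.853  1.807] [-0.01 -0.02 -0.03  0.01  0.01 -0.01]
(array([-2.7, -2.1, 58.5]), array([-0.14,  0.19,  1.05]), np.float64(1.1)) (array([ -2.5,  -1.9, 128.5]), array([-0.14,  0.19,  1.05]), np.float64(1.1))
```

Emit:
arm_command(
  targets="-1 -1 8 0 0 0.5 1; -2 -2 25 0 0 1 1; -2.5 -2 45 0 0 1 1; -2.5 -2 58 0 0 1 1; -2.5 -2 58 0 0 1 1; -2.5 -2 58 0 0 1 1",
)

```text
time: 7.72
tool_pos: [0.4551, 0.1617, 0.2024]
tcp_rot: [-2.998, -0.242, -0.747]
wrist_force: [-0.5, -0.5, 0.8]
width: 1.006
```

```bash
python3 - <<'E'
from rel import *
M=np.load('Mg.npy');g=np.load('g.npy');s=bot.read_state();print(s['tool_pos'],s['q'].round(3));print(rel(g,M))
grab('wrist','w5')
E
```

```text
[0.45512055 0.16165871 0.20239011] [ 0.352 -0.406  2.36  -0.132  0.711  1.841]
(array([-2.4, -0.7, 72.1]), array([-0.1 ,  0.01, -0.18]), np.float64(0.2))
```

View pics/w5.png

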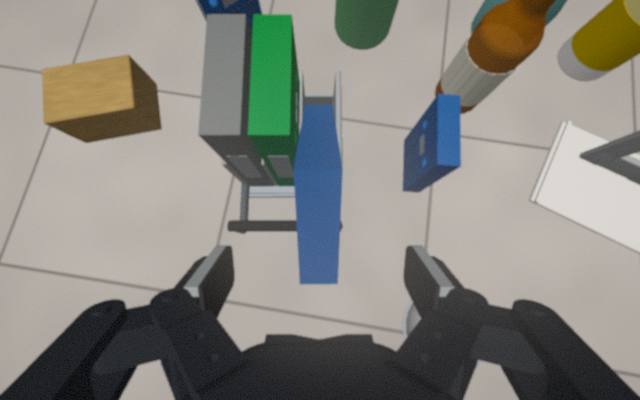

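Emit:
arm_command(
  targets="-1 -0.5 8 0 0 0 1; -2 -0.5 25 0 0 0 1; -2.4 -0.7 45 0 0 0 1; -2.4 -0.7 62 0 0 0 1; -2.4 -0.7 70 0 0 0 1; -2.4 -0.7 72 0 0 0 1; -2.4 -0.7 72 0 0 0 1",
)

```text
time: 8.35
tool_pos: [0.4868, 0.1683, 0.1386]
tcp_rot: [-2.997, -0.242, -0.749]
wrist_force: [0.0, 0.1, 0.1]
width: 1.002
```

Emit:
arm_command(
  targets="0 0 0 0 0 0 0.6; 0 0 0 0 0 0 0.3; 0 0 0 0 0 0 0; 0 0 0 0 0 0 0; 0 0 0 0 0 0 0; 0 0 0 0 0 0 0; 0 0 0 0 0 0 0; 0 0 0 0 0 0 0",
  newtons=80,
)

```text
time: 9.02
tool_pos: [0.4873, 0.1685, 0.1397]
tcp_rot: [-2.996, -0.242, -0.752]
wrist_force: [-4.5, 0.0, 5.9]
width: 0.34
```

```bash
python3 - <<'E'
from rel import *
M=np.load('Mg.npy');g=np.load('g.npy');s=bot.read_state();print(s['tool_pos'],s['q'].round(3),s['wrist_force'],s['width']);print(rel(g,M))
im,d,p,st=grab('side','s5');cv2.imwrite('pics/s5c.png',cv2.resize(im[120:300,200:380],(540,540),interpolation=2))
E
```

```text
[0.48726541 0.16853677 0.13966929] [ 0.338 -0.247  2.378 -0.158  0.53   1.865] [-4.47838949  0.04612232  5.86614354] 0.33977871897802947
(array([-1.9,  0.7,  1.3]), array([-0.15, -0.19, -0.18]), np.float64(0.3))
```

View pics/s5c.png

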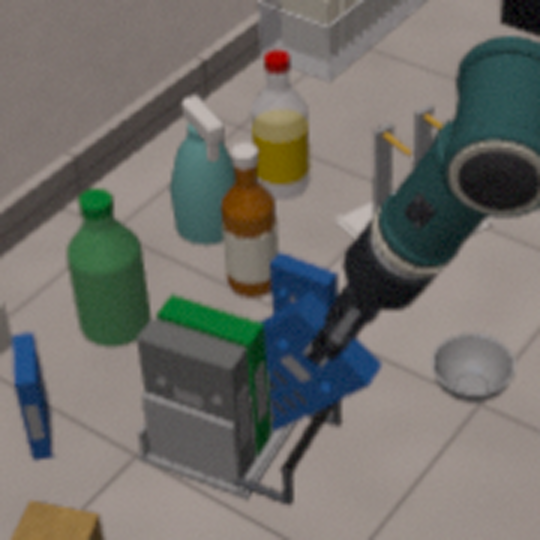

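Emit:
arm_command(
  targets="2 0 -4 0 0 0 0; 7 0 -13 0 0 0 0; 15 0 -28 0 0 0 0; 25 0 -47 0 0 0 0; 37 0 -70 0 0 0 0; 51 0 -96 0 0 0 0; 65 0 -122 0 0 0 0; 76 0 -143 0 0 0 0; 83 0 -156 0 0 0 0; 85 0 -159 0 0 0 0",
)

```text
time: 9.9
tool_pos: [0.4881, 0.1681, 0.3237]
tcp_rot: [-2.993, -0.241, -0.758]
wrist_force: [-0.9, 0.9, -1.5]
width: 0.339
```

```bash
python3 - <<'E'
from rel import *
s=bot.read_state();print(s['tool_pos'],s['q'].round(3),s['wrist_force'],s['width'],s['joint_vel'].round(2))
im,d,p,st=grab('side','s6')
E
```

```text
[0.48810395 0.16809946 0.32367733] [ 0.336 -0.414  2.144 -0.099  0.923  1.786] [-0.85810672  0.8860962  -1.48836888] 0.33859189840006587 [-0.    0.01 -0.02  0.01  0.05 -0.01]
```

View pics/s6.png

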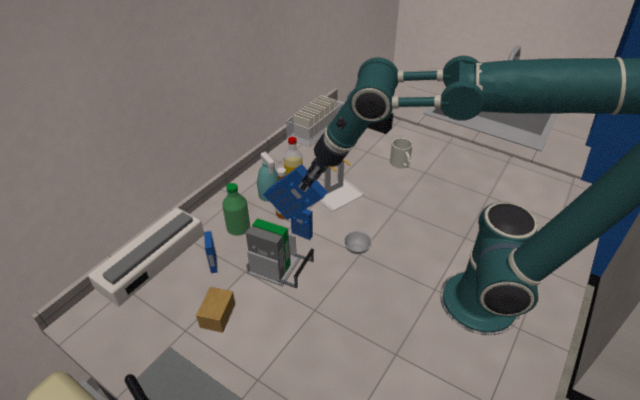

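```bash
python3 - <<'E'
from boxfit import *
M0=np.array([[.728,-.163,-.666],[.12,.987,-.109],[.675,0,.738]]);U,_,V=np.linalg.svd(M0);R0=R.from_matrix(U@V)
c0=np.array([.521,.173,.283])
B=blue('s6','side',[.38,.1,.19],[.7,.3,.42]);print(len(B))
z=np.load('s6.npz');cc,RR,e=fit(B,c0,R0);print(cc,e);print(RR.as_matrix().round(3))
Rt=R.from_rotvec(z['rot']);print('in tool c',(Rt.inv().apply(cc-z['pos'])*1000).round(1));print((Rt.inv()*RR).as_matrix().round(3))
print('pred c in tool',(Rt.inv().apply(c0-z['pos'])*1000).round(1))
E
```

```text
1264
[0.52049805 0.1740902  0.28327554] 1.037011672925364
[[ 0.724 -0.161 -0.671]
 [ 0.119  0.987 -0.108]
 [ 0.68  -0.001  0.733]]
in tool c [ 9.7 -0.5 51.2]
[[ 0.969 -0.002 -0.248]
 [-0.003 -1.    -0.005]
 [-0.248  0.006 -0.969]]
pred c in tool [ 9.9  0.7 51.6]
```

```bash
cat > hang.py <<'E'
from rel import *
yaw=np.radians(-19.2);sx=np.array([np.cos(yaw),np.sin(yaw),0]);sy=np.array([-np.sin(yaw),np.cos(yaw),0]);Z=np.array([0,0,1.])
pins=np.array([.5702,-.1688,.135])
Rtc=R.from_matrix(np.array([[.969,0,-.2475],[0,-1,0],[-.2475,0,-.969]]));ctc=np.array([9.8,0,51.3])/1000
def target(dx,dz,dy=0,Rtc=Rtc,ctc=ctc):
    Rc=R.from_matrix(np.c_[sy,-sx,Z]);Rt=Rc*Rtc.inv()
    c=pins+dx*sx+dy*sy+(dz-.032)*Z
    return c-Rt.apply(ctc),Rt.as_matrix()
E
python3 - <<'E'
from hang import *
p,M=target(-.06,.12);print(p);print(M.round(3));print(rel(p,M))
E
```

```text
[ 0.51458986 -0.14604581  0.27512954]
[[ 0.319  0.944 -0.081]
 [ 0.915 -0.329 -0.234]
 [-0.247  0.    -0.969]]
(array([-42.9, 314.4,  28.8]), array([  7.44, -38.55, -62.41]), np.float64(73.7))
```

Emit:
arm_command(
  targets="-2 12 -2 0.3 -1.5 -2.5 0; -4 34 -5 0.8 -4.2 -6.9 0; -8 60 -8 1.4 -7.3 -11.9 0; -12 85 -8 2 -10.4 -16.9 0; -15 110 -6 2.6 -13.5 -21.8 0; -18 135 -3 3.2 -16.6 -26.8 0; -22 160 0 3.8 -19.7 -31.8 0; -25 185 3 4.4 -22.7 -36.8 0; -29 210 6 5 -25.8 -41.8 0; -32 235 10 5.6 -28.9 -46.8 0",
)

```text
time: 10.78
tool_pos: [0.5007, -0.0695, 0.2921]
tcp_rot: [2.69, 1.423, -0.055]
wrist_force: [0.2, 0.5, -2.3]
width: 0.338
```

```bash
python3 - <<'E'
from hang import *
p,M=target(-.06,.12);print(rel(p,M));s=bot.read_state();print(s['tool_pos'],s['q'].round(3),s['joint_vel'].round(2),s['width'])
E
```

```text
(array([-53.9,  53.1,  25. ]), array([  1.47,  -9.29, -15.33]), np.float64(18.0))
[ 0.5006771  -0.06947083  0.29212001] [-0.118 -0.11   1.897 -0.104  1.33   0.503] [-0.24  0.47 -0.29 -0.49  0.24 -1.14] 0.3383902264554655
```

Emit:
arm_command(
  targets="-8 10 4 0.2 -1.5 -2.5 0; -20 24 10 0.5 -3.8 -6 0; -34 38 16 0.9 -6.2 -10 0; -45 46 21 1.2 -8.2 -13.3 0; -50 50 23 1.4 -9.2 -15.2 0; -50 50 23 1.4 -9.2 -15.2 0; -50 50 23 1.4 -9.2 -15.2 0",
)

```text
time: 11.37
tool_pos: [0.5141, -0.139, 0.2766]
tcp_rot: [2.437, 1.719, -0.297]
wrist_force: [0.6, 0.9, -2.9]
width: 0.337
```

```bash
python3 - <<'E'
from hang import *
p,M=target(-.06,.12);print(rel(p,M));s=bot.read_state();print(s['tool_pos'],s['q'].round(3),s['joint_vel'].round(2),s['width'])
grab('wrist','w7');im,d,pp,st=grab('side','s7');cv2.imwrite('pics/s7c.png',cv2.resize(im[90:240,270:420],(600,600),interpolation=2))
grab('scene','c7')
E
```

```text
(array([-5.9,  2.8,  3. ]), array([ 0.09, -0.28, -0.41]), np.float64(0.5))
[ 0.51405691 -0.13903667  0.27657128] [-0.155 -0.004  1.84  -0.247  1.355  0.247] [ 0.01 -0.02 -0.01  0.    0.    0.  ] 0.3370048839247692
```

View pics/w7.png

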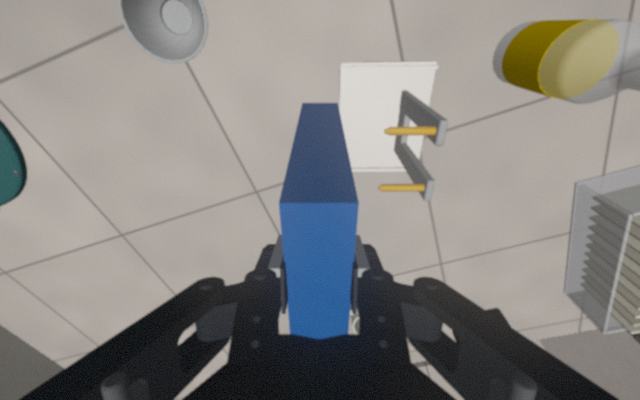

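View pics/s7c.png

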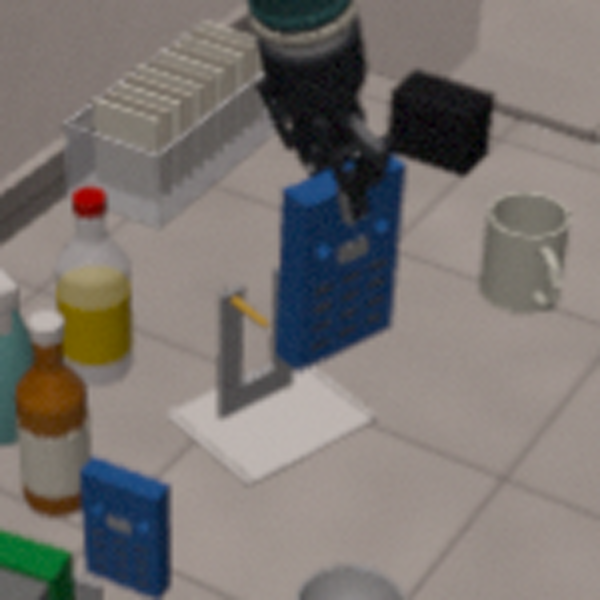

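The cassette hangs upright in the gripper beside the stand. The pin tips in the wrist view are at about (385,131) and (379,187). I'll measure both in the same images.

```bash
python3 - <<'E'
from hang import *
from boxfit import *
p=bot.camera_params('wrist');z=np.load('w7.npz');st=dict(tool_pos=z['pos'],tcp_rot=z['rot']);T=pose(p,st)
def plane(uv,zz):
    w=rays(p,uv)@T[:3,:3].T;t=(zz-T[2,3])/w[:,2];return T[:3,3]+w*t[:,None]
hs=cv2.cvtColor(z['im'],cv2.COLOR_BGR2HSV)
g=((hs[...,0]>12)&(hs[...,0]<35)&(hs[...,1]>110)).astype(np.uint8);g[:120]=0;g[200:]=0;g[:,:370]=0;g[:,450:]=0
k,l,s,c=cv2.connectedComponentsWithStats(g)
tp=[]
for i in range(1,k):
    if s[i,4]>40:
        v,u=np.nonzero(l==i);print(s[i],c[i]);
        uv=np.c_[u,v];X=plane(uv,.135);a=(X-pins)@sx;b=(X-pins)@sy;print('sx range mm',a.min()*1e3,a.max()*1e3,'sy mean',b.mean()*1e3,'slope deg',np.degrees(np.polyfit(a,b,1)[0]),'tip side sy',b[a<a.min()+.01].mean()*1e3)
Rt=R.from_rotvec(z['rot']);p0,M=target(-.06,.12)
c0=z['pos']+Rt.apply(ctc);R0=Rt*Rtc
for nm,Q in (('s',blue('s7','side',[.4,-.3,.12],[.65,-.04,.33])),('w',blue('w7','wrist',[.4,-.3,.12],[.65,-.04,.33]))):
    cc,RR,e=fit(Q,c0,R0);print(nm,len(Q),'c rel pred(mm)',((cc-c0)*1000).round(1),e);print(RR.as_matrix().round(3))
    h=cc+RR.apply([0,0,.032])-pins;print('hole-pins sx,sy,z',(h@sx*1e3).round(1),(h@sy*1e3).round(1),(h[2]*1e3).round(1), np.degrees((R0.inv()*RR).as_rotvec()).round(2))
# side pins
ps=bot.camera_params('side');z=np.load('side0.npz')
print('side proj of pin tips',proj(ps,[pins+.03*sy,pins-.03*sy]).round(1))
sc=bot.camera_params('scene');print('scene proj tips',proj(sc,[pins+.03*sy,pins-.03*sy,pins+.03*sy+.046*sx,pins-.03*sy+.046*sx]).round(1))
E
```

```text
[386 126  51   9 339] [412.4159292  130.41887906]
sx range mm 0.21267115647145 46.24393176184317 sy mean 30.610491194885803 slope deg -0.11221493295022084 tip side sy 30.640177441054757
[379 184  46   7 270] [402.58518519 187.37777778]
sx range mm -0.2297873518422717 46.222680094337235 sy mean -29.4144017879154 slope deg -0.10375392298945553 tip side sy -29.333756289149733
s 875 c rel pred(mm) [0.5 1.9 0.4] 1.1541557654784347
[[ 0.329 -0.944 -0.011]
 [ 0.944  0.329  0.002]
 [ 0.002 -0.011  1.   ]]
hole-pins sx,sy,z -63.1 8.6 121.8 [-0.42  0.16  0.38]
w 13533 c rel pred(mm) [ 1.9  1.1 -0.8] 0.24235937644327687
[[ 0.334 -0.942 -0.011]
 [ 0.943  0.334  0.001]
 [ 0.003 -0.011  1.   ]]
hole-pins sx,sy,z -61.6 8.2 120.6 [-0.42  0.1   0.05]
side proj of pin tips [[336.3 170.7]
 [349.9 164.3]]
scene proj tips [[281.3 183.7]
 [272.4 176.4]
 [271.3 188.4]
 [262.6 180.9]]
```

Emit:
arm_command(
  targets="-7.5 0 5 0 0 0 0; -4 0 18 0 0 0 0; 3 0 40 0 0 0 0; 9 0 65 0 0 0 0; 15 0 90 0 0 0 0; 20 0 110 0 0 0 0; 22.5 0 119.6 0 0 0 0; 22.5 0 119.6 0 0 0 0; 22.5 0 119.6 0 0 0 0",
)

```text
time: 12.27
tool_pos: [0.5129, -0.1466, 0.1569]
tcp_rot: [2.435, 1.719, -0.296]
wrist_force: [0.1, -0.6, -1.9]
width: 0.336
```

```bash
cat > chk.py <<'E'
from hang import *
from boxfit import *
import sys
t=sys.argv[1]
s=bot.read_state();print(s['time'],s['tool_pos'],s['wrist_force'],s['width'])
grab('wrist','w'+t);im,d,pp,st=grab('side','s'+t);cv2.imwrite(f'pics/s{t}c.png',cv2.resize(im[120:240,280:400],(600,600),interpolation=2))
p=bot.camera_params('wrist');z=np.load(f'w{t}.npz');st=dict(tool_pos=z['pos'],tcp_rot=z['rot']);T=pose(p,st)
Rt=R.from_rotvec(z['rot']);c0=z['pos']+Rt.apply(ctc);R0=Rt*Rtc
for nm,Q in (('s',blue('s'+t,'side',[.4,-.3,.02],[.65,-.04,.33])),('w',blue('w'+t,'wrist',[.4,-.3,.02],[.65,-.04,.33]))):
    cc,RR,e=fit(Q,c0,R0)
    h=cc+RR.apply([0,0,.032])-pins;print(nm,len(Q),'hole-pins sx,sy,z',(h@sx*1e3).round(1),(h@sy*1e3).round(1),(h[2]*1e3).round(1),'cz',RR.apply([0,0,1]).round(3),'cx',RR.apply([1,0,0]).round(3),e)
h=c0+R0.apply([0,0,.032])-pins;print('kin',h@sx*1e3,h@sy*1e3,h[2]*1e3)
E
python3 chk.py 8
```

```text
12.2667 [ 0.51290373 -0.14662248  0.15693129] [ 0.14419632 -0.61664785 -1.90779788] 0.3363666125856372
s 733 hole-pins sx,sy,z -61.1 1.1 3.0 cz [-0.017 -0.001  1.   ] cx [0.329 0.944 0.007] 1.265219625515155
w 13939 hole-pins sx,sy,z -60.1 0.7 1.0 cz [-0.016  0.002  1.   ] cx [0.333 0.943 0.003] 0.26134903956516464
kin -61.30320455231149 -1.015931133143706 1.7889512637685734
```

View pics/w8.png

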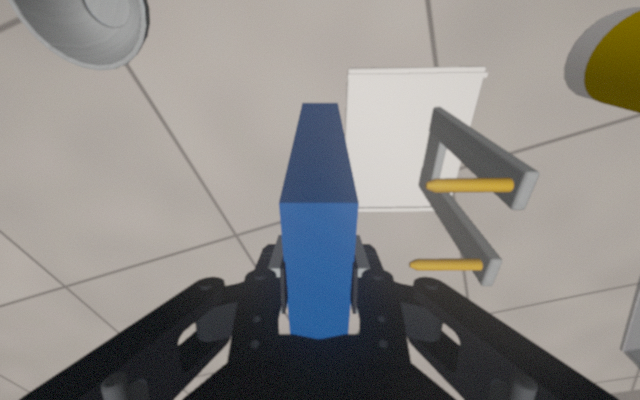

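View pics/s8c.png

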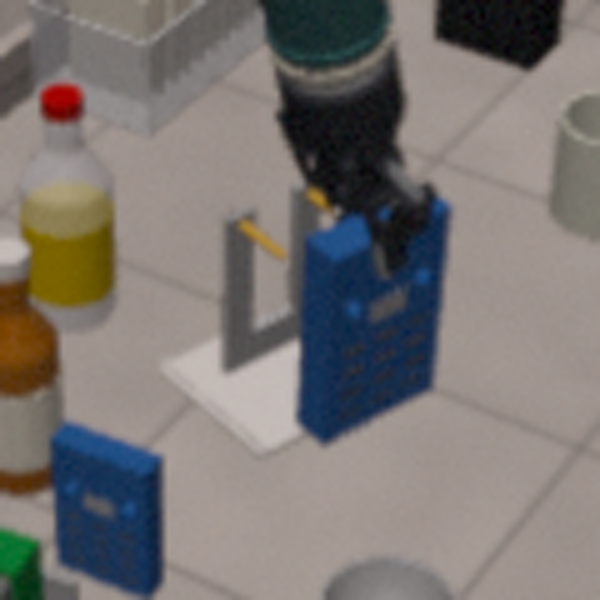

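```bash
python3 - <<'E'
from hang import *
p=bot.camera_params('wrist');z=np.load('w8.npz');st=dict(tool_pos=z['pos'],tcp_rot=z['rot']);T=pose(p,st);P=cloud(p,z['d'],st)
def plane(uv,zz):
    w=rays(p,uv)@T[:3,:3].T;t=(zz-T[2,3])/w[:,2];return T[:3,3]+w*t[:,None]
hs=cv2.cvtColor(z['im'],cv2.COLOR_BGR2HSV)
g=((hs[...,0]>12)&(hs[...,0]<35)&(hs[...,1]>110)).astype(np.uint8);g[:170]=0;g[290:]=0;g[:,:400]=0;g[:,530:]=0
k,l,s,c=cv2.connectedComponentsWithStats(g)
for i in range(1,k):
    if s[i,4]>100:
        v,u=np.nonzero(l==i);X=plane(np.c_[u,v],.135);a=(X-pins)@sx*1e3;b=(X-pins)@sy*1e3;Q=P[l==i]
        print('sx',a.min(),a.max(),'sy',b.mean(),'fit slope deg',np.degrees(np.polyfit(a,b,1)[0]),'top z pct',np.nanpercentile(Q[:,2],[50,90]))
# blue top z & upright tops z for reference
Q=P[250:320,300:340].reshape(-1,3);print('top face z',np.nanmedian(Q[:,2]))
print(P[175:205,524:534].reshape(-1,3)[:,2].round(3)[::40])
M=R.from_rotvec(z['rot']).as_matrix();print('sx',M.T@sx,'sy',M.T@sy,'Z',M.T@Z)
E
```

```text
sx -1.5389088390598145 47.18477132319949 sy 30.727528416590562 fit slope deg -0.09806871173079561 top z pct [0.13670541 0.13775596]
sx -1.262661115533941 46.86394429450189 sy -28.85861118236651 fit slope deg -0.8410234101063809 top z pct [0.1363177  0.13756764]
top face z 0.18392354377116285
[0.141 0.142 0.143 0.142 0.143 0.142 0.142 0.144]
sx [0.00663892 0.99996877 0.00428666] sy [ 0.96989407 -0.00539555 -0.24346742] Z [-0.24343668  0.00577396 -0.9698996 ]
```

Emit:
arm_command(
  targets="0.6 4 2.2 0.5 0 -0.1 0; 0.6 12 2.2 1 0 -0.2 0; 0.7 22 2.3 1 0 -0.2 0; 0.8 32 2.3 1 0 -0.2 0; 0.8 39 2.3 1 0 -0.2 0; 0.8 42 2.3 1 0 -0.2 0; 0.8 42 2.3 1 0 -0.2 0",
)

```text
time: 12.95
tool_pos: [0.5539, -0.1608, 0.1551]
tcp_rot: [2.444, 1.727, -0.311]
wrist_force: [0.2, 0.1, -2.9]
width: 0.332
```

```bash
python3 chk.py 9
```

```text
12.95 [ 0.55394843 -0.16079456  0.15506277] [ 0.17956983  0.12891545 -2.88868148] 0.33173480805017025
s 742 hole-pins sx,sy,z -19.7 1.1 -0.6 cz [ 0.005 -0.003  1.   ] cx [0.329 0.944 0.001] 1.3351371900730633
w 14083 hole-pins sx,sy,z -17.0 0.8 -0.9 cz [ 0.001 -0.004  1.   ] cx [0.334 0.942 0.004] 0.25944696937212075
kin -18.218529747448713 -0.8938489637382617 -0.0795820864307184
```

View pics/w9.png

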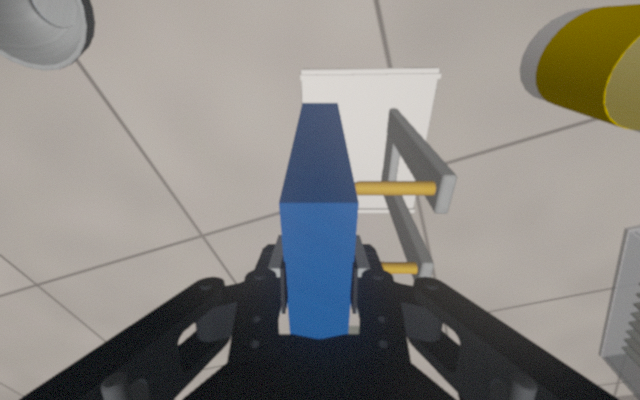

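View pics/s9c.png

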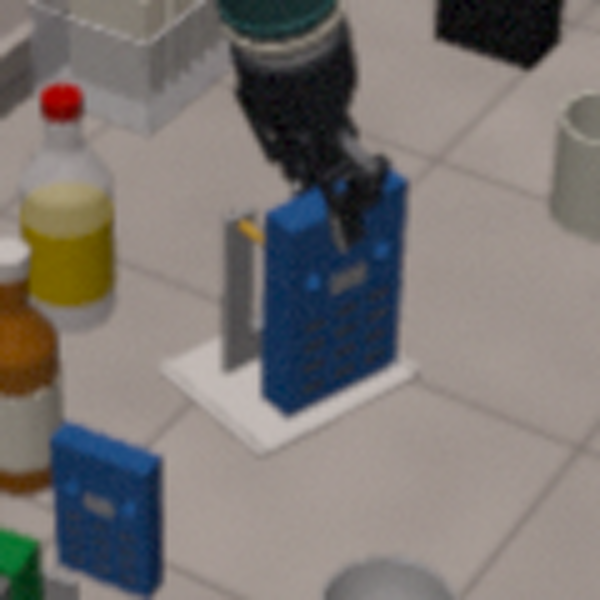

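Emit:
arm_command(
  targets="0 3 0 0 0 0 0; 0 7 -0.1 0 0 0 0; 0 11 -0.1 0 0 0 0; 0.1 15 -0.2 0 0 0 0; 0.1 19 -0.2 0 0 0 0; 0.1 21 -0.2 0 0 0 0; 0.1 21 -0.2 0 0 0 0",
)

```text
time: 13.63
tool_pos: [0.5734, -0.1675, 0.1551]
tcp_rot: [2.444, 1.728, -0.311]
wrist_force: [0.6, -0.4, -1.9]
width: 0.343
```

```bash
python3 chk.py 10
```

```text
13.6333 [ 0.57338165 -0.16748666  0.15511883] [ 0.59878485 -0.37935563 -1.87456157] 0.34341373264914354
s 733 hole-pins sx,sy,z 1.3 1.4 -0.5 cz [ 0.002 -0.003  1.   ] cx [0.33  0.944 0.002] 1.3563023991307495
w 13904 hole-pins sx,sy,z 3.6 0.9 -0.8 cz [ 0.001 -0.004  1.   ] cx [0.334 0.943 0.003] 0.2578079735434183
kin 2.3388650459734834 -0.8225177704920248 -0.02361458859795329
```

View pics/s10c.png

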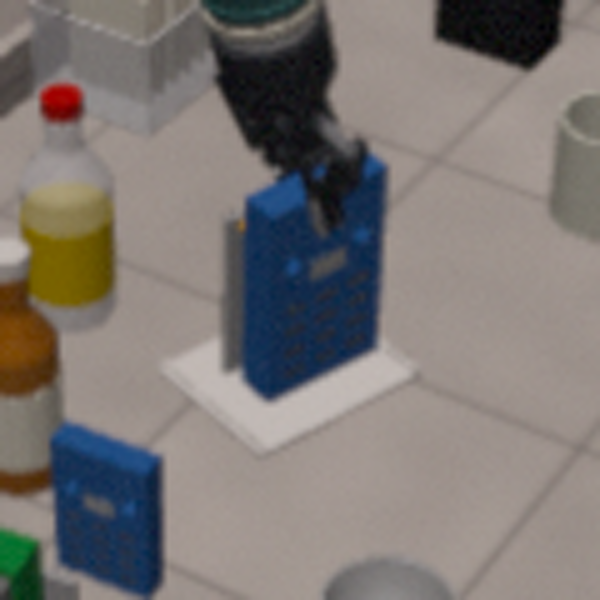

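Emit:
arm_command(
  targets="0 4 0 0 0 0 0; 0 9 -0.1 0 0 0 0; 0.1 14 -0.1 0 0 0 0; 0.1 19 -0.2 0 0 0 0; 0.2 23 -0.3 0 0 0 0; 0.2 26 -0.3 0 0 0 0; 0.2 26 -0.3 0 0 0 0",
)

```text
time: 14.32
tool_pos: [0.5982, -0.176, 0.155]
tcp_rot: [2.444, 1.728, -0.311]
wrist_force: [0.2, -0.7, -2.7]
width: 0.34
```

Emit:
arm_command(
  targets="0 1 0 0 0 0 0; 0 2 0 0 0 0 0; 0 3 0 0 0 0 0; 0 3 0 0 0 0 0",
)

```text
time: 14.65
tool_pos: [0.5991, -0.1764, 0.1548]
tcp_rot: [2.445, 1.729, -0.314]
wrist_force: [-4.0, 1.7, -1.2]
width: 0.333
```

```bash
python3 chk.py 11
```

```text
14.65 [ 0.5990994  -0.17639218  0.15482703] [-3.98292636  1.67237068 -1.18817594] 0.3330971703638412
s 666 hole-pins sx,sy,z 28.8 1.0 -0.7 cz [ 0.    -0.013  1.   ] cx [0.324 0.946 0.012] 1.4833514986054945
w 13964 hole-pins sx,sy,z 29.3 1.0 -1.1 cz [ 0.    -0.004  1.   ] cx [0.334 0.943 0.004] 0.2588527483342179
kin 29.49308466699414 -0.7805967137885178 -0.31373384175861774
```

View pics/s11c.png

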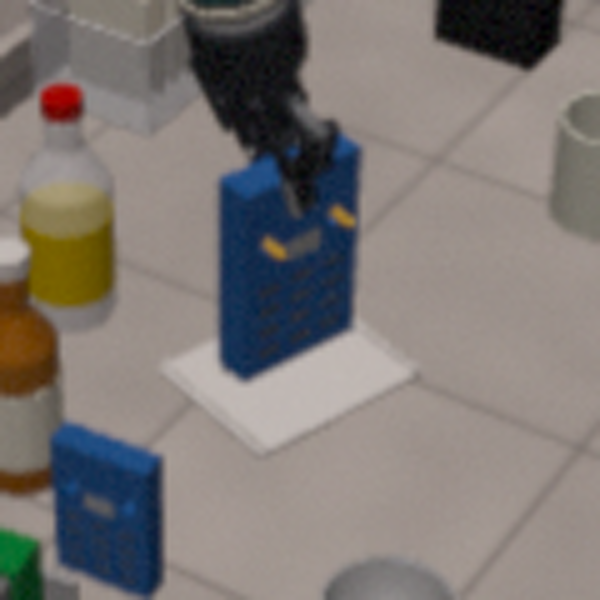

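View pics/w11.png

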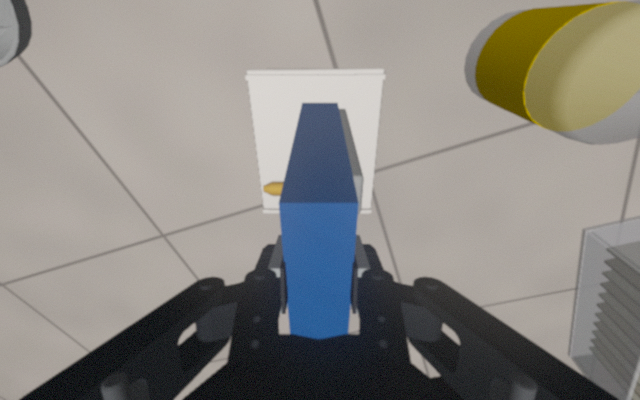

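Both brass pins come through the holes and contact has begun (4 N). Push home a bit more.

Emit:
arm_command(
  targets="0 1 0 0 0 0 0; 0 2 0 0 0 0 0; 0 3 0 0 0 0 0; 0 4 0 0 0 0 0; 0 4 0 0 0 0 0",
)

```text
time: 15.17
tool_pos: [0.5993, -0.1766, 0.1548]
tcp_rot: [2.45, 1.732, -0.323]
wrist_force: [-14.8, 6.6, 8.0]
width: 0.338
```

Emit:
arm_command(
  targets="0 -2 0.5 0 0 0 0; 0.3 -4 1.2 0 0 0 0; 0.5 -4 1.9 0 0 0 0; 0.5 -4 1.9 0 0 0 0",
)

```text
time: 15.5
tool_pos: [0.5991, -0.1764, 0.1529]
tcp_rot: [2.445, 1.729, -0.314]
wrist_force: [-5.3, 2.1, 0.3]
width: 0.337
```

```bash
python3 chk.py 12
```

```text
15.5 [ 0.59910991 -0.17637813  0.15291829] [-5.27953435  2.08545482  0.3250024 ] 0.3368267034500572
s 696 hole-pins sx,sy,z 28.7 1.4 -2.3 cz [0.002 0.001 1.   ] cx [ 0.327  0.945 -0.002] 1.2591071194576804
w 14033 hole-pins sx,sy,z 29.2 1.0 -3.0 cz [ 0.003 -0.005  1.   ] cx [0.333 0.943 0.004] 0.2583416643144737
kin 29.509835240379914 -0.7641084498315648 -2.22260616804168
```

Still pressed home with 5 N, and resting nearly on the pins. Release.

Emit:
arm_command(
  targets="0 0 0 0 0 0 0.45; 0 0 0 0 0 0 0.55; 0 0 0 0 0 0 0.65; 0 0 0 0 0 0 0.75; 0 0 0 0 0 0 0.8; 0 0 0 0 0 0 0.8",
)

```text
time: 16.1
tool_pos: [0.6006, -0.1768, 0.1533]
tcp_rot: [2.443, 1.727, -0.31]
wrist_force: [0.0, -0.6, -0.3]
width: 0.798
```

```bash
python3 chk.py 13
```

```text
16.1 [ 0.60064104 -0.1768463   0.15332736] [ 0.0080697  -0.56618875 -0.25772898] 0.7984918759041125
s 669 hole-pins sx,sy,z 28.5 1.3 -4.0 cz [-0.001  0.004  1.   ] cx [ 0.329  0.944 -0.003] 1.370449865535639
w 13375 hole-pins sx,sy,z 30.9 0.8 -4.6 cz [ 0.001 -0.     1.   ] cx [ 0.329  0.944 -0.   ] 0.24414481831891433
kin 31.172038492073007 -0.6959675493502846 -1.8153529906868582
```

View pics/w13.png

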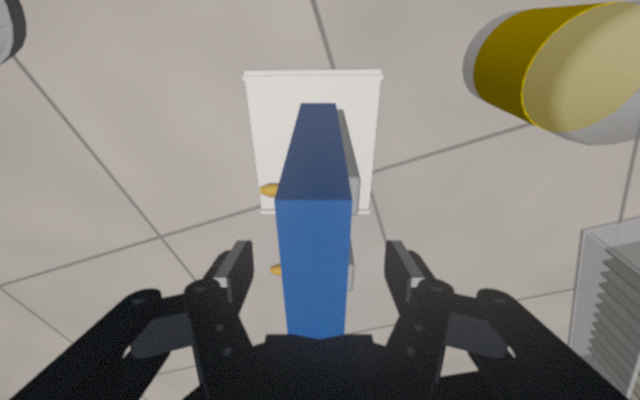

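View pics/s13c.png

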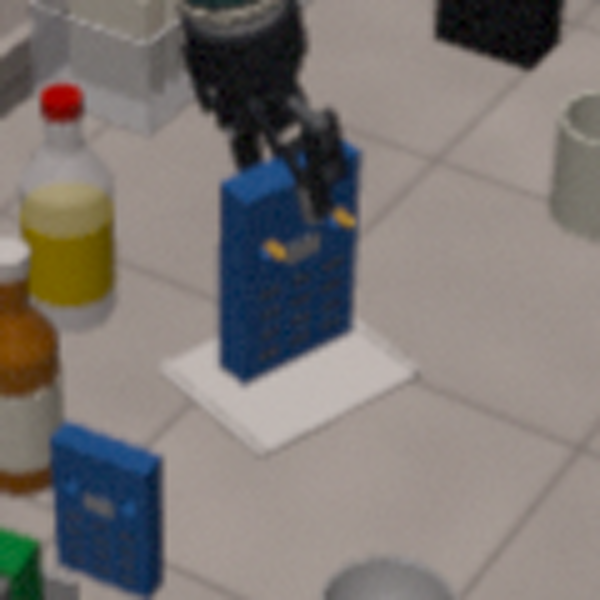

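Emit:
arm_command(
  targets="0 0 -5 0 0 0 0.8; 0 0 -20 0 0 0 0.8; 0 0 -45 0 0 0 0.8; 0 0 -75 0 0 0 0.8; 0 0 -105 0 0 0 0.8; 0 0 -135 0 0 0 0.8; 0 0 -160 0 0 0 0.8; 0 0 -170 0 0 0 0.8; 0 0 -170 0 0 0 0.8; 0 0 -170 0 0 0 0.8",
)

```text
time: 17.03
tool_pos: [0.6157, -0.1383, 0.3177]
tcp_rot: [2.443, 1.728, -0.311]
wrist_force: [-1.9, 0.3, 0.5]
width: 0.805
```

```bash
python3 chk.py 14; python3 - <<'E'
from h import *
im,d,p,st=grab('scene','c14');cv2.imwrite('pics/c14c.png',cv2.resize(im[150:300,220:420],(800,600),interpolation=2))
E
```

```text
17.0333 [ 0.61573266 -0.13829962  0.31767464] [-1.93233598  0.33016912  0.4931573 ] 0.8048093100646467
s 782 hole-pins sx,sy,z 28.7 0.8 -4.1 cz [-0.004 -0.005  1.   ] cx [0.328 0.945 0.006] 1.3899616413579863
w 2923 hole-pins sx,sy,z 32.0 2.6 -6.6 cz [ 0.327  0.945 -0.006] cx [-0.002 -0.006 -1.   ] 0.36445201723087073
kin 32.7345257081235 40.66995212051964 162.53203621648194
```

View pics/s14.png

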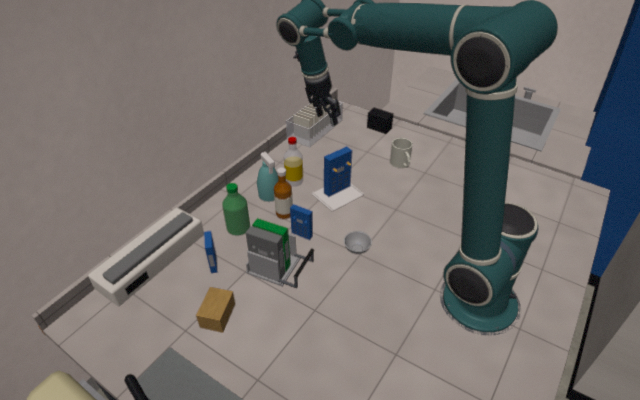

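View pics/w14.png

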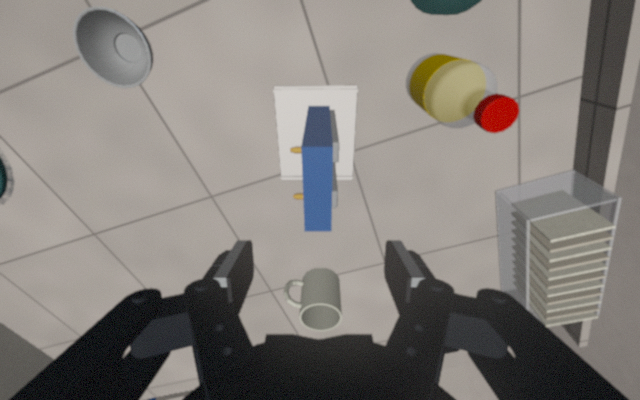

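View pics/c14c.png

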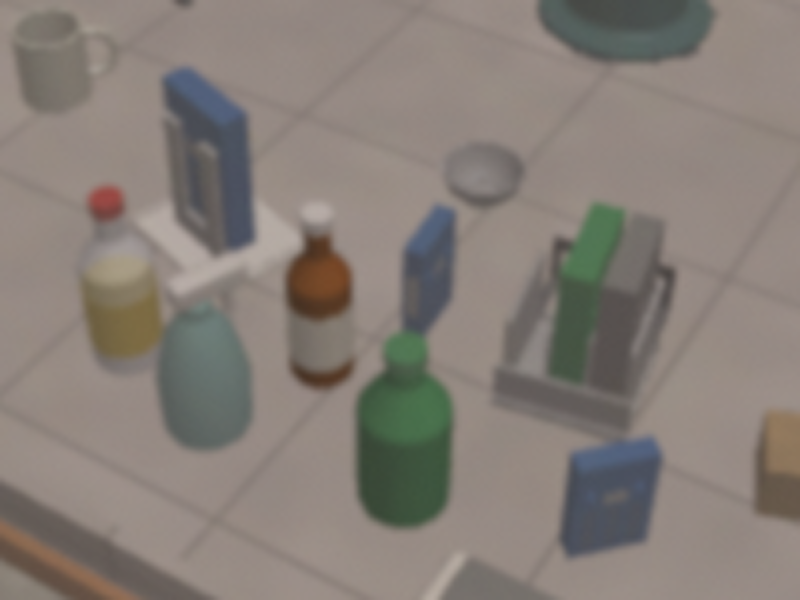

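The blue cassette hangs flush against both uprights with both pin tips showing in front. Green and grey are still in the rack and nothing else has moved. The gripper is clear, so I'm handing in.

```bash
python3 -c "
from workcell import bot
print(bot.finish_job())"
```

```text
the job is handed in; nothing more can be done
None
```

The blue cassette is hanging on the drying stand with both pins through its holes, and I handed the job in at about 17 s of the 69 s allowed.

**What I did:**
- I picked the blue cassette in the rack. Its top stood at 168 mm, while the two blue look-alikes are only about 115 mm high.
- I pulled its top edge forward from behind with closed fingers until it leaned on the black rail by itself. The fit gave a 42° lean, and the wrist read almost no force at that point. Then I let go and withdrew.
- I gripped it across its 30 mm thickness at the part sticking out, lifted it out and turned it upright.
- I slid it onto both pins and pushed it against the uprights with about 16 N. I eased off, released it and withdrew upward.

**Last checks:**
- **Hang:** the wrist camera measured the cassette centre at 30.9 mm past the pin tips just after release, against a nominal 31 mm. Both pin tips show in front, and the scene picture shows its back flat on both uprights.
- **Rest of the bench:** green and grey still stand in the rack. The bottles, mug, dish, carton and the two look-alikes look unmoved.
- **Disagreements:** the side camera put the same distance at 28.7 mm, about 2 mm less, which is within its calibration and was similar earlier. The wrist camera's last fit, after I withdrew, saw mostly the top edge and came out mis-oriented, so I did not rely on it. I did not use the scene camera's depth, because its readings were implausible.

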